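# Half-mask a glaze test tile

## Task

Pick up the oblong clay test tile, lay it (do not drop it) flat in the nest of the masking jig while the mask is parked, and let go of it; leave the other things on the bench where they are. Then slide the jig's sprung steel mask over the tile to half travel, so that its front edge stands over the middle of the tile, and keep holding it there against its spring so that the bare half can be sprayed: finish while still holding the mask, which springs back if let go.

Things in the scene. Friction and masses are not known exactly. Their poses are not given: they have to be found in the camera images.
- tile_oblong: oblong pale clay test tile, 50 mm along its own x, 75 mm along its own y, 8 mm thick, about 55 g, lying flat on the table; the only tile that is longer than wide. Origin at the centre of its underside, z up. Either way round is fine.
- nest (a point): centre of the nest's floor, 12 mm above the table. z up, y = the way the mask slides out over the nest. The nest is 56 mm (x) by 81 mm (y) inside, bounded by light wooden strips 5 mm high, 6 mm wide: full strips across both y ends; on the x sides only corner pieces, leaving the middle 53 mm of each side open for the fingers.
- jig: masking jig, fixed to the table: a dark wooden board 170 (x) by 235 (y) by 12 mm. Origin on the table under the nest's centre, axes as the nest's; the base spans y from -170 to +65 mm. Two aluminium guide rails run along y, inner faces 70 mm either side of the centre, tops 17 mm above the nest floor, each with a dark mark at y = 0.
- mask (a joint): travel of the mask along the nest's +y (m): 0 parked (front edge 45 mm short of the nest's centre, nest uncovered), 0.045 half travel (front edge over the centre, at the rails' dark marks), 0.090 full travel. A spring always drives it back to 0: about 2.6 N parked, rising 1.3 N per 10 mm, so 8.5 N at half and 14.3 N at full travel.
- mask_edge (a point): middle of the front (+y) edge of the mask, on its top face. The mask is a steel plate 160 mm (x) by 80 mm (y), 4 mm thick, riding on the rails; its underside is 17.5 mm and its top 21.5 mm above the nest floor (33.5 mm above the table). Axes as those of the nest.
- mask_grip (a point): centre of the top face of the mask's handle, 75.5 mm above the table and 60 mm behind (-y of) the front edge: an upright wooden block 24 mm (x) by 16 mm (y), standing 42 mm above the plate. It can be pinched from above or pushed. When parked it is 105 mm from the nest's centre. Axes as those of the nest.
- tile_round: bystander: round pale clay tile, 55 mm across, 8 mm thick, flat on the table; origin at the centre of its underside
- tile_square: bystander: square pale clay tile, 45 x 45 x 8 mm, flat on the table; origin at the centre of its underside
- pot: bystander: lidded clay pot, 132 mm across, 145 mm high; origin at the centre of its underside
- bowl: bystander: small clay bowl, 100 mm across, 50 mm high; origin at the centre of its underside
- jar: bystander: closed jar, 64 mm across, 85 mm high; origin at the centre of its underside
- knife: bystander: wooden modelling knife lying flat along its own x axis, 165 mm long, 14 mm wide, 9 mm high; origin near its middle on the underside
- brush: bystander: glaze brush lying flat along its own x axis; origin on its underside
There are look-alikes about, which are no part of the job. Leave any blue or turquoise look-alike of the tile_oblong alone.

How it is judged:
On the way:
1. the oblong tile lies flat in the nest, let go, with the mask still parked (x of tile_oblong in the frame of nest between -0.005 and 0.005 m and y of tile_oblong in the frame of nest between -0.005 and 0.005 m and z of tile_oblong in the frame of nest between -0.002 and 0.002 m and angle between tile_oblong's own z axis and vertical below 0.05 rad and angle between the y axis of tile_oblong and the y axis of nest, either way round below 0.15 rad and contact force between the fingers and tile_oblong below 0.05 N and value of joint mask below 0.008 m), for 0.2 s.
At the end, for the whole second after the job is handed in: The fingers hold the mask still (below 10 mm/s) at 0.045 m travel, within 6 mm, pressing on it with over 3 N; the oblong tile rests, let go, in the nest: within 5 mm of its centre, 0.15 rad of its axis, flat, on the floor to 2 mm, not pushed by the mask (x of tile_oblong in the frame of nest between -0.005 and 0.005 m and y of tile_oblong in the frame of nest between -0.005 and 0.005 m and z of tile_oblong in the frame of nest between -0.002 and 0.002 m and angle between tile_oblong's own z axis and vertical below 0.05 rad and angle between the y axis of tile_oblong and the y axis of nest, either way round below 0.15 rad and contact force between the fingers and tile_oblong below 0.05 N and value of joint mask between 0.039 and 0.051 m and velocity of joint mask between -0.01 and 0.01 m/s and contact force between the fingers and mask above 3 N and contact force between mask and tile_oblong below 0.5 N and linear speed of tile_oblong below 0.02 m/s); the arm keeps its last pose, push and grip.
It fails at once if a bystander is moved by more than 20 mm (distance of any of tile_round, tile_square, pot, bowl, jar, knife, brush from where it was at the start of the episode above 0.02 m).
It fails at once if the oblong tile is dropped (falls free by about 2 cm or more) (linear speed of tile_oblong above 0.6 m/s and contact force between the fingers and tile_oblong below 0.05 N).
It also fails if it takes over 48 s, if anything falls off the work surface, if the arm or the gripper's body presses on something with over 40 N, if the wrist force passes 120 N, or if a joint passes its speed limit or range.

## Robot

A 6-joint arm with a two-finger parallel gripper is mounted at the origin on the work surface. World frame = base frame: x ahead of the robot, y to its left, z up, the work surface at z = 0. Lengths are in m, angles in rad, forces in N, time in s.
With the tool pointing down it reaches from about 0.275 to 0.725 m from the base axis. Payload 5.6 kg.
Tool frame: the origin (TCP) lies at the very end of the fingers, on their centre line; the grasp point (between the pads) lies 19 mm behind it; z points along the fingers, y is the direction in which the jaws open and shut (so a half turn about z gives the same grasp; the last joint's range is limited). The gripper opens to 85 mm and grips with 20 to 120 N. Pads are 22 mm wide; open, the fingers measure 114 mm over their backs; the gripper's body (76 mm by 85 mm) begins 54 mm behind the grasp point. The pads swing forward as they close: fully open they stand 13 mm farther back than shut.
Start: joints at [0.285, 0.255, 0.108, 0, -1.424, -0.285], TCP at [0.55, 0, 0.231] pointing down, gripper open.
Joint ranges: [-2.95, 2.95], [-1.21, 1.97], [-1.09, 1.5], [-2.87, 1.71], [-2.94, -0.07], [-3.05, 3.05]. Speed limits (rad/s): [2.57, 2.57, 3.14, 3.14, 3.14, 3.14].

## Interface

Orientations are given as a rotation vector (axis times angle).
In Python, from rig import get_obs, read_camera, close_job gives the robot as it stands. The module is installed in compiled form; this text tells all that it offers.
- The arm moves only by the tool servo_tool, never from a script. Its arguments are lists of equal length, an entry for each row: "dp": the shift along the tool's x, y, z in cm, a list of three; "rot": the turn, a rotation vector about the tool's x, y, z in degrees, a list of three. In form: {"dp": [[tx, ty, tz], ...], "rot": [[ax, ay, az], ...]}. A call has 1 to 20 rows; each row is the pose to reach, as a shift and turn from the pose measured when the call began, along the tool's axes at that moment; what a row does not reach only later rows make up. A row lasts 1/12 s, in which the tool goes at most 41.7 mm and 7.16 degrees, less where a joint would pass 70% of its speed; a pose out of reach is approached as far as the arm can. A call with a gripper value outside its range is refused whole. "fingers" is the closure, from 0 (fully open) to 1 (shut), set as the call begins (left out, the last holds). The fingers move at their own pace and stop on an object; "squeeze" is the grip in N (left out, the last holds). Time passes only in rows, so rows that repeat a pose let the fingers close. It gives the time, the measured TCP pose, the force and the opening at its end, in the units of the state.
- get_obs(): the state, without advancing time (a new reading comes with each control period).
- read_camera(name): name is "scene" or "side" or "wrist"; returns a dict with "img" (384x512x3 uint8, red, green, blue), "camera_matrix" (3x3 intrinsics, pixels), "k1" (the pictures are not rectified: a ray, as slopes to the right and down, at radius r is drawn at 1 + k1 r^2 times it, then the intrinsics apply), "origin" and "rotation" of the camera in the world. Camera axes: x right, y down, z forward; pixel columns grow to the right and rows downward; lengths in m; the calibration is good to about 2 mm. A picture is of the moment at which its call begins. There is no depth.
- close_job(): hands the job in, once; it reports no verdict.
The state is a dict: "clock": time; "joints": joint angles; "qd": joint speeds; "tau": joint torques, N m; "eef_pos": TCP position; "orientation": TCP orientation; "force": force on the tool from outside, world axes, zero at the start; "moment": the same for the moment, N m; "opening": finger opening in m.
Only numpy, scipy, OpenCV 4.12 (cv2) and the standard library are available. Lean on these libraries where they do the work, as an engineer would, in place of code of your own. Each camera call takes 0.05 s, during which the arm holds its last target.

## Working session

There is one attempt and no reset: what is moved stays moved. The work goes in short steps, Python scripts to look and compute and a tool call to move; the robot and the scene stay as the last step left them, time stands still between calls to the robot, and variables do not carry over. Pictures are saved under pics/ and viewed, and the job is handed in when it is done.

Besides the shell and the picture viewer there is one more tool, called by a JSON object that holds its "op" and its "data". servo_tool: Moves the arm, as the interface text tells. Its arguments: {"type":"object","properties":{"dp":{"type":"array"},"rot":{"type":"array"},"fingers":{"type":"number"},"squeeze":{"type":"number"}},"required":["dp","rot"]}

```bash
mkdir -p pics; cat > h.py <<'E'
import numpy as np, cv2
from rig import get_obs, read_camera, close_job
from scipy.spatial.transform import Rotation as R
def rays(c,uv):
    K=np.array(c["camera_matrix"]);k=float(c["k1"])
    d=(np.atleast_2d(uv).astype(float)-K[:2,2])/[K[0,0],K[1,1]]
    dist=np.array([k,0,0,0,0.])
    p=cv2.undistortPoints(np.atleast_2d(uv).astype(float).reshape(-1,1,2),K,dist).reshape(-1,2)
    return np.c_[p,np.ones(len(p))]@np.array(c["rotation"]).T
def onplane(c,uv,z):
    d=rays(c,uv);o=np.array(c["origin"])
    return o+d*((z-o[2])/d[:,2])[:,None]
def proj(c,P):
    q=(np.atleast_2d(P)-np.array(c["origin"]))@np.array(c["rotation"])
    return cv2.projectPoints(q,np.zeros(3),np.zeros(3),np.array(c["camera_matrix"]),np.array([float(c["k1"]),0,0,0,0]))[0].reshape(-1,2)
def save(img,n): cv2.imwrite("pics/"+n,cv2.cvtColor(img,cv2.COLOR_RGB2BGR))
E
python3 - <<'E'
from h import *
import pickle
for n in ["scene","side","wrist"]:
    c=read_camera(n);pickle.dump(c,open(n+"0.pkl","wb"));save(c["img"],n+"0.png")
    print(n,c["origin"],np.round(c["rotation"],3).tolist(),c["camera_matrix"],c["k1"])
print(get_obs())
E
```

```text
scene [ 0.98341647 -0.58764479  0.82092893] [-2.226, -0.698, 0.289] [[456.68819634   0.         254.02724675]
 [  0.         456.68819634 189.15708456]
 [  0.           0.           1.        ]] 0.02582523934953107
side [0.45784108 0.87666263 0.51633966] [-0.143, 2.652, -1.593] [[354.12333616   0.         249.52584391]
 [  0.         354.12333616 194.60927467]
 [  0.           0.           1.        ]] 0.02004538246811963
wrist [ 0.54913386 -0.06957706  0.37337266] [-0.001, -3.11, -0.435] [[286.84384524   0.         258.53396547]
 [  0.         286.84384524 190.52512526]
 [  0.           0.           1.        ]] -0.04027899033011977
{'clock': 0.15, 'joints': array([ 2.84653657e-01,  2.55635403e-01,  1.07324328e-01, -3.14494181e-04,
       -1.42389392e+00, -2.84574823e-01]), 'qd': array([-0.00086719, -0.00257275,  0.00503101,  0.00097568,  0.00073058,
       -0.00047712]), 'tau': array([-1.13390255e-03, -3.86942518e+01,  2.38082260e+01,  5.36670327e+00,
       -4.55894769e-03,  1.90294440e-05]), 'eef_pos': array([5.49645818e-01, 6.97889145e-05, 2.30605673e-01]), 'orientation': array([ 2.22070924e+00, -2.22063688e+00, -1.49047821e-03]), 'force': array([-0.64678567, -0.0139554 , -1.00283371]), 'moment': array([ 1.13158506e-02, -1.15938121e-02,  5.40440447e-05]), 'opening': 0.08547525985941878}
```

```bash
sed -i 's/np.array(c\["rotation"\])/R.from_rotvec(c["rotation"]).as_matrix()/g' h.py; python3 - <<'E'
from h import *
print(R.from_rotvec(get_obs()['orientation']).as_matrix().round(3))
E
```

```text
[[ 0.    -1.    -0.001]
 [-1.    -0.    -0.   ]
 [ 0.     0.001 -1.   ]]
```

View pics/scene0.png

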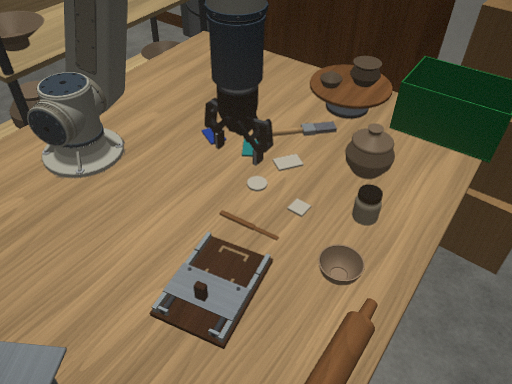

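View pics/side0.png

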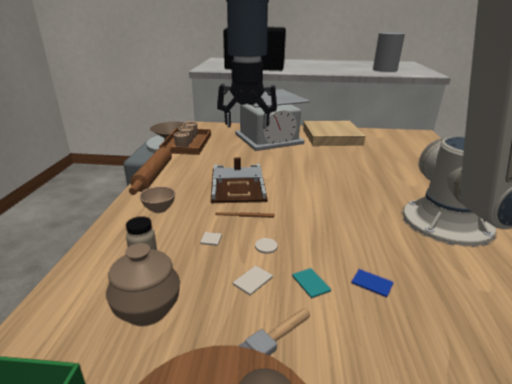

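View pics/wrist0.png

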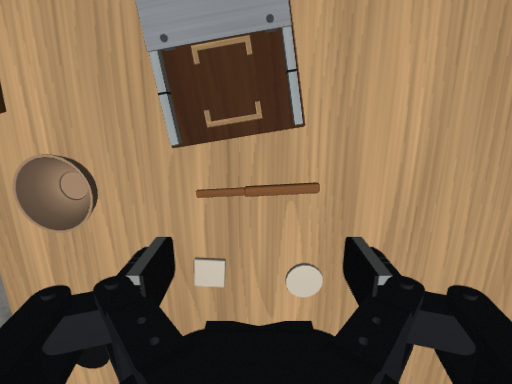

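```bash
python3 - <<'E'
from h import *
import pickle
C={n:pickle.load(open(n+"0.pkl","rb")) for n in ["scene","side","wrist"]}
for n in ["scene","side","wrist"]:
    c=C[n];im=c["img"];h=cv2.cvtColor(im,cv2.COLOR_RGB2HSV)
    m=((h[...,1]<70)&(h[...,2]>170)).astype(np.uint8)
    m=cv2.morphologyEx(m,cv2.MORPH_OPEN,np.ones((2,2)))
    for k in cv2.findContours(m,cv2.RETR_EXTERNAL,cv2.CHAIN_APPROX_NONE)[0]:
        a=cv2.contourArea(k)
        if a<60 or a>3000: continue
        P=onplane(c,k.reshape(-1,2),.008)[:,:2]*1000
        r=cv2.minAreaRect(P.astype(np.float32))
        x,y,w,hh=cv2.boundingRect(k)
        print(n,(x+w//2,y+hh//2),a,np.round(r[0],1),np.round(r[1],1),round(r[2],1))
im=C["scene"]["img"];s=C["side"]["img"]
A=cv2.resize(im[110:230,190:350],None,fx=2.5,fy=2.5,interpolation=cv2.INTER_CUBIC)
B=cv2.resize(s[220:340,190:350],None,fx=2.5,fy=2.5,interpolation=cv2.INTER_CUBIC)
save(np.hstack([A,B]),"crop1.png")
W=C["wrist"]["img"][0:160,130:320]
save(cv2.resize(W,None,fx=4,fy=3.7,interpolation=cv2.INTER_CUBIC)[:600],"crop2.png")
E
```

```text
scene (300, 207) 166.0 [624.8 157.9] [41.1 39.9] 87.3
scene (258, 183) 173.5 [487.3 172.6] [48.3 48.1] 34.9
scene (289, 162) 231.5 [507.2 296.7] [71.6 46.3] 54.6
side (254, 280) 502.0 [503.3 301.8] [73.1 48.2] 54.1
side (267, 245) 204.5 [482.4 177.8] [53.2 48.6] 6.6
side (212, 238) 150.5 [620.3 165.6] [43.3 42.5] 86.7
side (461, 235) 306.0 [-0.5 80.8] [ 45.9 124.2] 88.8
side (418, 217) 198.0 [85.2 -1.6] [ 39.9 126.4] 1.6
wrist (305, 282) 856.0 [480.7 174.7] [50.8 53.3] 89.7
wrist (210, 274) 722.0 [619.5 161.4] [43.3 43.6] 86.5
```

View pics/crop1.png

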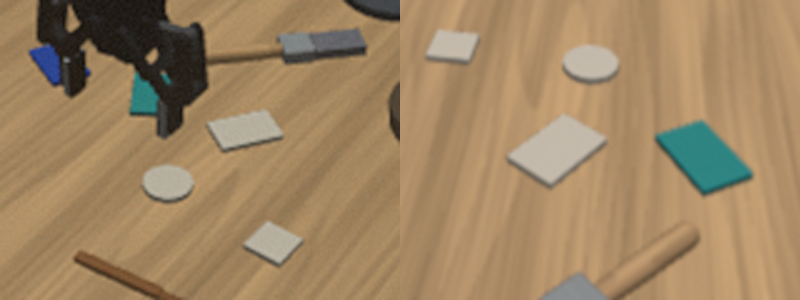

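View pics/crop2.png

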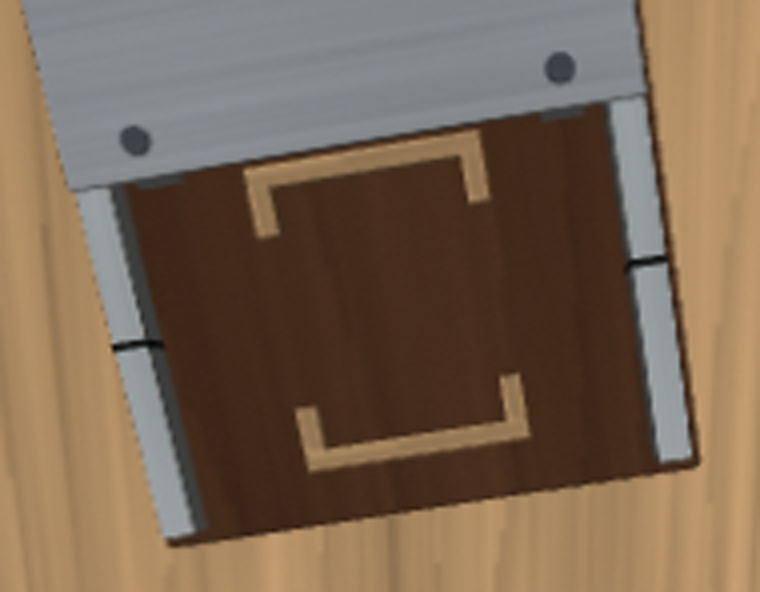

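```bash
cat > nest.py <<'E'
from h import *
def strips(c,box,zs=.017,sv=None):
    # masks of light wood strips within box (u0,v0,u1,v1); returns rect on plane zs
    im=c["img"];h=cv2.cvtColor(im,cv2.COLOR_RGB2HSV)
    u0,v0,u1,v1=box
    m=np.zeros(im.shape[:2],np.uint8)
    b=(h[...,2]>110)&(h[...,1]>70)
    m[v0:v1,u0:u1]=b[v0:v1,u0:u1]
    ks=[k for k in cv2.findContours(m,cv2.RETR_EXTERNAL,cv2.CHAIN_APPROX_NONE)[0] if cv2.contourArea(k)>15]
    k=np.vstack(ks).reshape(-1,2)
    P=onplane(c,k,zs)[:,:2]*1000
    return cv2.minAreaRect(P.astype(np.float32)),len(ks),m
E
python3 - <<'E'
from nest import *
import pickle
C={n:pickle.load(open(n+"0.pkl","rb")) for n in ["scene","side","wrist"]}
for n,b in [("wrist",(188,28,270,132)),("scene",(212,244,254,268)),("side",(218,176,260,201))]:
    r,k,m=strips(C[n],b);print(n,k,np.round(r[0],1),np.round(r[1],1),round(r[2],2),cv2.boxPoints(r).round(0).tolist())
c=C["wrist"]
for uv,z in [((164,93),.029),((291,71),.029),((173,147),.012),((304,125),.012)]:
    print(uv,(onplane(c,uv,z)*1000).round(1))
A=cv2.resize(C["scene"]["img"][225:345,145:280],None,fx=3,fy=3,interpolation=cv2.INTER_CUBIC)
B=cv2.resize(C["side"]["img"][150:210,200:275],None,fx=5,fy=5,interpolation=cv2.INTER_CUBIC)
o=np.zeros((360,800,3),np.uint8);o[:A.shape[0],:A.shape[1]]=A;o[:300,415:415+375]=B
save(o,"crop3.png")
E
```

```text
wrist 2 [585.6 -99.8] [68.4 93.4] 9.13 [[544.0, -59.0], [559.0, -151.0], [627.0, -141.0], [612.0, -48.0]]
scene 2 [583.  -57.9] [77.4 46.4] 35.11 [[538.0, -61.0], [565.0, -99.0], [628.0, -55.0], [601.0, -17.0]]Traceback (most recent call last):
  File "<stdin>", line 5, in <module>
  File "nest.py", line 10, in strips
    k=np.vstack(ks).reshape(-1,2)
      ~~~~~~~~~^^^^
    return _nx.concatenate(arrs, 0, dtype=dtype, casting=casting)
           ~~~~~~~~~~~~~~~^^^^^^^^^^^^^^^^^^^^^^^^^^^^^^^^^^^^^^^
ValueError: need at least one array to concatenate
```

```bash
python3 - <<'E'
from nest import *
import pickle
C={n:pickle.load(open(n+"0.pkl","rb")) for n in ["scene","side","wrist"]}
a=np.radians(9.13);X=np.array([np.cos(a),np.sin(a),0]);Y=np.array([-np.sin(a),np.cos(a),0]);N=np.array([.5856,-.0998,0])
pts=[N+sx*.034*X+sy*.0465*Y+[0,0,.017] for sx,sy in [(-1,-1),(1,-1),(1,1),(-1,1)]]
pts+= [N+sx*.079*X+[0,0,.029] for sx in(-1,1)]
pts+= [N-.105*Y+sx*.012*X+sy*.008*Y+[0,0,.0755] for sx in(-1,1) for sy in (-1,1)]
pts+= [N-.045*Y+sx*.08*X+[0,0,.0335] for sx in(-1,1)]
out=[]
for n,(u0,v0,u1,v1),f in [("scene",(145,225,280,345),3),("side",(200,150,280,210),5)]:
    A=cv2.resize(C[n]["img"][v0:v1,u0:u1],None,fx=f,fy=f,interpolation=cv2.INTER_CUBIC)
    for p in proj(C[n],pts): cv2.circle(A,tuple(int(round(t)) for t in ((p-[u0,v0]+.5)*f-.5)),2,(255,0,0),-1)
    out.append(A)
o=np.zeros((600,800,3),np.uint8)
h,w=out[0].shape[:2];o[:h,:w]=out[0];h2,w2=out[1].shape[:2];w2=min(w2,800-w);o[:h2,w:w+w2]=out[1][:,:w2]
save(o,"crop3.png")
E
```

```text
(no output)
```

View pics/crop3.png

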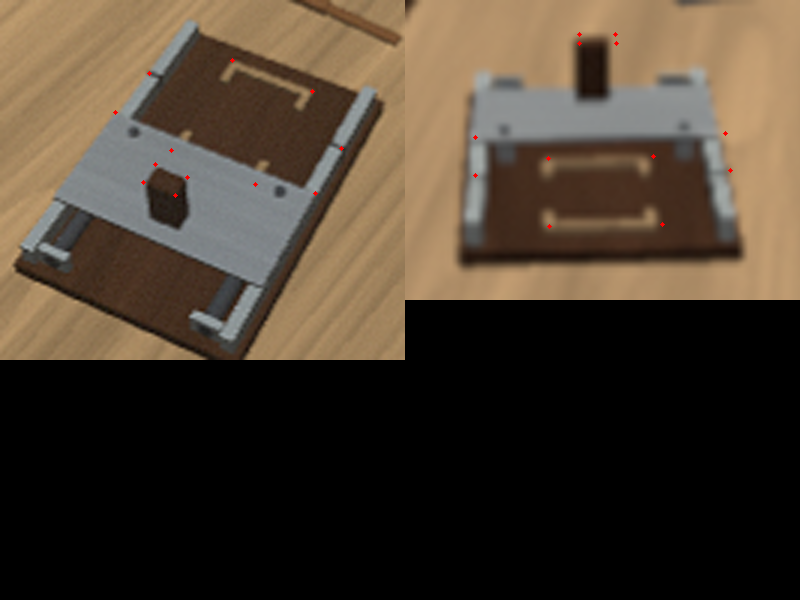

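```bash
python3 - <<'E'
from nest import *
import pickle
C={n:pickle.load(open(n+"0.pkl","rb")) for n in ["scene","side","wrist"]}
# two-view triangulation of the pot knob, jar top
for nm,a,b in [("pot knob",(376,128),(138,250)),("jar",(370,193),(139,225))]:
    o1,d1=np.array(C["scene"]["origin"]),rays(C["scene"],a)[0]
    o2,d2=np.array(C["side"]["origin"]),rays(C["side"],b)[0]
    s=np.linalg.lstsq(np.c_[d1,-d2],o2-o1,rcond=None)[0]
    print(nm,((o1+s[0]*d1+o2+s[1]*d2)/2*1000).round(0))
c=C["wrist"];print(proj(c,[[.55,0,.23],[.55,0,.1],[.55,-.1,.1],[.55,-.07,0.01]]))
E
```

```text
pot knob [698. 400. 141.]
jar [769. 232.  78.]
[[256.74876912 240.82455287]
 [257.39021762 182.26536347]
 [257.19597228  73.79893638]
 [257.49017081 108.57004716]]
```

{"op": "servo_tool", "data": {"dp": [[-3.5,0.5,1],[-7,1,2],[-10.5,1.5,3],[-14,2,4],[-17.5,2.6,5],[-21,3.1,6],[-24.5,3.6,7],[-28,4.1,8],[-29.9,4.5,8],[-29.9,4.5,8],[-29.9,4.5,8],[-29.9,4.5,8]], "rot": [[0,0,4],[0,0,8],[0,0,12],[0,0,16],[0,0,20],[0,0,24],[0,0,28],[0,0,32],[0,0,35.8],[0,0,35.8],[0,0,35.8],[0,0,35.8]], "fingers": 0}}

```text
clock: 1.15
eef_pos: [0.5045, 0.2987, 0.1505]
orientation: [1.431, -2.794, -0.0]
force: [-0.3, -0.1, 0.1]
opening: 0.0854
```

```bash
cat > look.py <<'E'
from nest import *
def tile(c,zt):
    im=c["img"];h=cv2.cvtColor(im,cv2.COLOR_RGB2HSV)
    m=((h[...,1]<70)&(h[...,2]>150)).astype(np.uint8);m=cv2.morphologyEx(m,cv2.MORPH_OPEN,np.ones((3,3)))
    for k in cv2.findContours(m,cv2.RETR_EXTERNAL,cv2.CHAIN_APPROX_NONE)[0]:
        a=cv2.contourArea(k)
        if a<400: continue
        P=onplane(c,k.reshape(-1,2),zt)[:,:2]*1000
        r=cv2.minAreaRect(P.astype(np.float32));x,y,w,hh=cv2.boundingRect(k)
        print("pale",(x+w//2,y+hh//2),a,np.round(r[0],1),np.round(r[1],1),round(r[2],2))
E
python3 - <<'E'
from look import *
c=read_camera("wrist");save(c["img"],"w1.png");tile(c,.008)
o=get_obs();print(o["clock"],o["eef_pos"].round(4),R.from_rotvec(o["orientation"]).as_matrix().round(3).tolist(),o["opening"])
print(proj(c,[o["eef_pos"]]))
E
```

```text
pale (259, 177) 3215.5 [502.7 297.8] [73.5 48.5] 54.33
pale (83, 136) 1779.5 [620.4 159.5] [43.4 43.6] 86.82
pale (198, 59) 2745.5 [482.4 173. ] [52.9 52.2] 52.69
1.2 [0.5047 0.2984 0.1507] [[-0.585, -0.811, -0.001], [-0.811, 0.585, -0.0], [0.001, 0.001, -1.0]] 0.08548937868559046
[[256.9703205  241.71288777]]
```

View pics/w1.png

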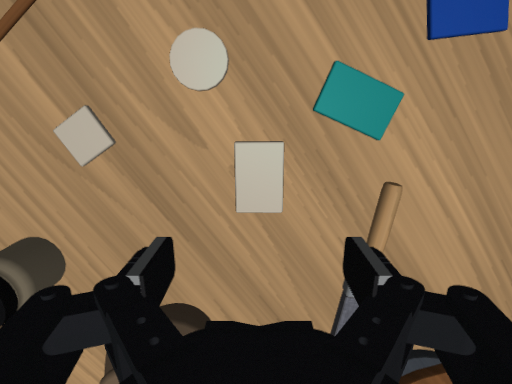

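{"op": "servo_tool", "data": {"dp": [[0.15,0,3],[0.15,0,6.5],[0.15,0,10],[0.15,0,13],[0.15,0,14],[0.15,0,14.2],[0.15,0,14.2]], "rot": [[0,0,0],[0,0,0],[0,0,0],[0,0,0],[0,0,0],[0,0,0],[0,0,0]], "fingers": 0.25}}

```text
clock: 1.78
eef_pos: [0.5044, 0.2968, 0.0096]
orientation: [1.431, -2.796, -0.0]
force: [0.2, 0.2, -0.1]
opening: 0.0642
```

```bash
python3 - <<'E'
from look import *
c=read_camera("wrist");s=read_camera("side");o=get_obs();print(o["clock"],o["eef_pos"].round(4),o["force"],o["opening"])
u,v=proj(s,[o["eef_pos"]])[0].astype(int);print(u,v,proj(c,[o["eef_pos"]]))
A=cv2.resize(s["img"][v-60:v+40,u-70:u+70],None,fx=5,fy=5,interpolation=cv2.INTER_CUBIC)
save(A,"s2.png");save(c["img"],"w2.png")
E
```

```text
1.8833 [0.5051 0.298  0.0111] [0.52252934 0.41555783 0.99971483] 0.06425800331779492
252 276 [[257.77516713 245.31686641]]
```

View pics/s2.png

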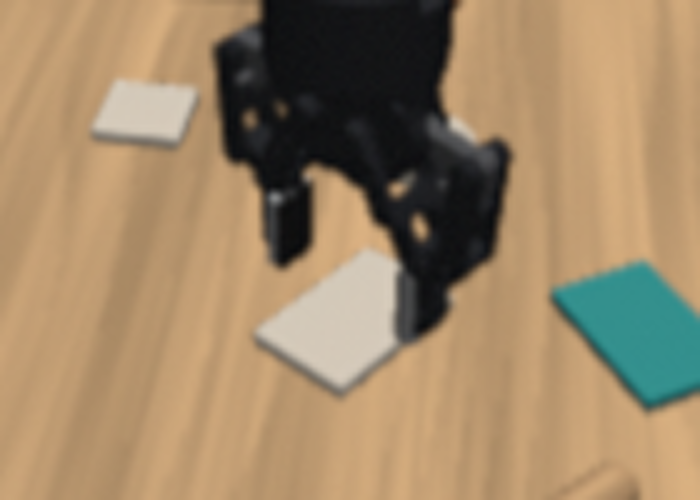

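View pics/w2.png

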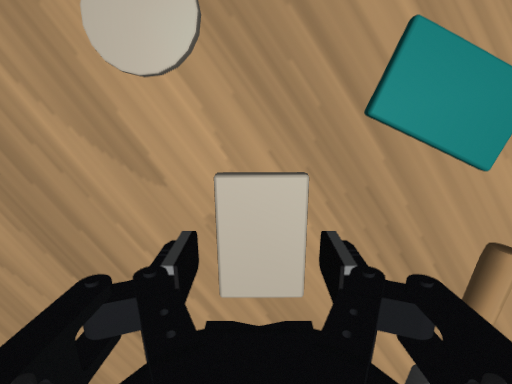

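{"op": "servo_tool", "data": {"dp": [[0,0,0.5],[0,0,0.9],[0,0,1.0],[0,0,1.0]], "rot": [[0,0,0],[0,0,0],[0,0,0],[0,0,0]], "fingers": 0.32}}

```text
clock: 2.22
eef_pos: [0.505, 0.2979, 0.001]
orientation: [-1.43, 2.794, 0.002]
force: [1.0, -0.5, 0.2]
opening: 0.0577
```

```bash
python3 - <<'E'
from look import *
c=read_camera("wrist");s=read_camera("side");o=get_obs();print(o["clock"],o["eef_pos"].round(4),o["force"],o["opening"]);tile(c,.008)
u,v=252,276
A=cv2.resize(s["img"][v-60:v+40,u-70:u+70],None,fx=5,fy=5,interpolation=cv2.INTER_CUBIC)
save(A,"s3.png")
E
```

```text
2.3167 [0.5051 0.298  0.0012] [0.31965347 0.20803628 0.14151587] 0.05778791202076157
pale (261, 241) 11631.5 [502.5 297.9] [73.1 48.5] 54.38
pale (130, 35) 6613.0 [489.9 183.8] [27.8 53.5] 52.78
```

View pics/s3.png

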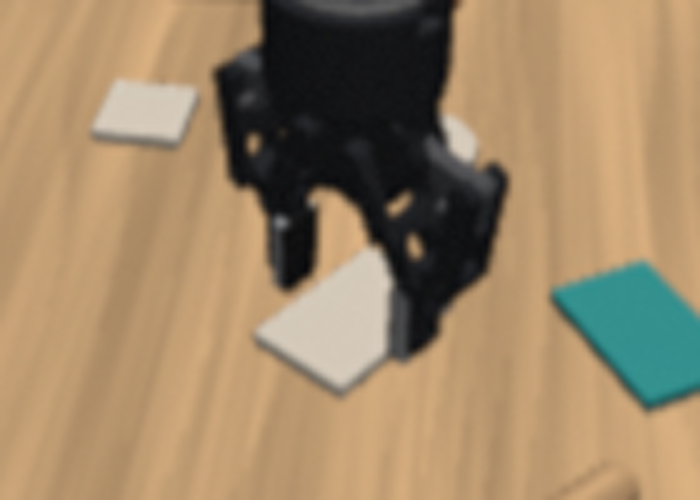

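{"op": "servo_tool", "data": {"dp": [[0,0,0],[0,0,0],[0,0,0],[0,0,0],[0,0,0],[0,0,0]], "rot": [[0,0,0],[0,0,0],[0,0,0],[0,0,0],[0,0,0],[0,0,0]], "fingers": 1, "squeeze": 40}}

```text
clock: 2.82
eef_pos: [0.5055, 0.2982, 0.0017]
orientation: [-1.43, 2.793, 0.002]
force: [-0.7, -0.0, 5.8]
opening: 0.0484
```

{"op": "servo_tool", "data": {"dp": [[0,0,-0.3],[0,0,-0.7],[0,0,-1],[0,0,-1]], "rot": [[0,0,0],[0,0,0],[0,0,0],[0,0,0]]}}

```text
clock: 3.15
eef_pos: [0.5057, 0.2985, 0.0123]
orientation: [-1.43, 2.792, 0.002]
force: [0.1, -0.5, -0.6]
opening: 0.0478
```

```bash
python3 - <<'E'
from look import *
c=read_camera("wrist");s=read_camera("side");o=get_obs();print(o["clock"],o["eef_pos"].round(4),o["force"],o["opening"]);tile(c,.018)
u,v=252,276
A=cv2.resize(s["img"][v-60:v+40,u-70:u+70],None,fx=3,fy=3,interpolation=cv2.INTER_CUBIC)
B=c["img"][84:,80:430]
o=np.zeros((300,770,3),np.uint8);o[:,:420]=A;o[:300,420:]=B;save(o,"s4.png")
E
```

```text
3.25 [0.5054 0.2982 0.0117] [ 0.04886537  1.05796485 -1.42879227] 0.047704360286353185
pale (259, 240) 11553.0 [504.2 297.7] [73.6 48.7] 54.26
pale (141, 35) 6383.0 [487.4 186.7] [28.4 49.9] 52.91
```

View pics/s4.png

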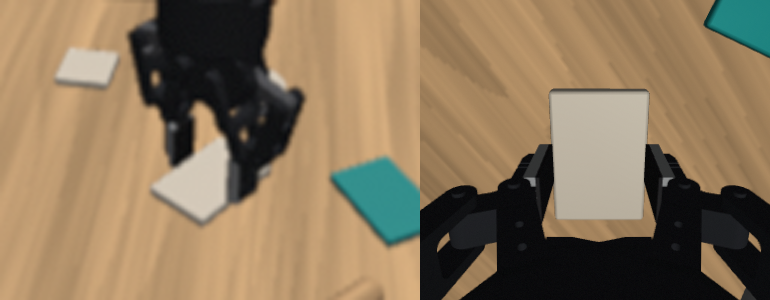

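{"op": "servo_tool", "data": {"dp": [[0,0,-2],[0,0,-5],[0,0,-8],[2,-2.2,-9.8],[4.4,-4.9,-9.8],[6.8,-7.5,-9.8],[9.2,-10.2,-9.8],[11.6,-12.9,-9.8],[14,-15.5,-9.8],[16.4,-18.2,-9.8],[18.8,-20.8,-9.8],[21,-23.3,-9.8],[22.5,-25,-9.8],[22.5,-25,-9.8],[22.5,-25,-9.8],[22.5,-25,-9.8]], "rot": [[0,0,0],[0,0,0],[0,0,0],[0,0,-4],[0,0,-9],[0,0,-14],[0,0,-19],[0,0,-24],[0,0,-29],[0,0,-34],[0,0,-39],[0,0,-43],[0,0,-44.9],[0,0,-44.9],[0,0,-44.9],[0,0,-44.9]]}}

```text
clock: 4.58
eef_pos: [0.5761, -0.0306, 0.1086]
orientation: [-2.388, 2.037, 0.001]
force: [-0.7, 0.6, -0.5]
opening: 0.0479
```

```bash
python3 - <<'E'
from look import *
c=read_camera("wrist");o=get_obs();print(o["clock"],o["eef_pos"].round(4),o["force"],o["opening"],R.from_rotvec(o["orientation"]).as_matrix().round(4).tolist());save(c["img"],"w5.png")
tile(c,.11)
print(proj(c,[[.5873,-.0998,.012]]))
E
```

```text
4.6333 [ 0.5762 -0.0301  0.1088] [-0.15769949  0.85191969  0.21518847] 0.04798402168373522 [[0.1587, -0.9873, 0.0022], [-0.9873, -0.1587, 0.003], [-0.0026, -0.0027, -1.0]]
pale (259, 240) 11730.0 [575.4 -29.5] [51.  75.9] 9.04
pale (164, 149) 805.5 [629.8 -72.8] [ 6.  36.3] 9.29
pale (358, 148) 812.5 [535.5 -88.1] [ 6.1 36.6] 9.47
pale (363, 75) 728.0 [ 541.  -121.9] [ 6.1 27.2] 9.5
pale (158, 76) 752.5 [ 635.2 -106.7] [ 6.1 27.8] 9.45
pale (260, 21) 9309.5 [ 591.8 -137.3] [103.6  17.1] 9.0
[[258.04849205 107.81597064]]
```

View pics/w5.png

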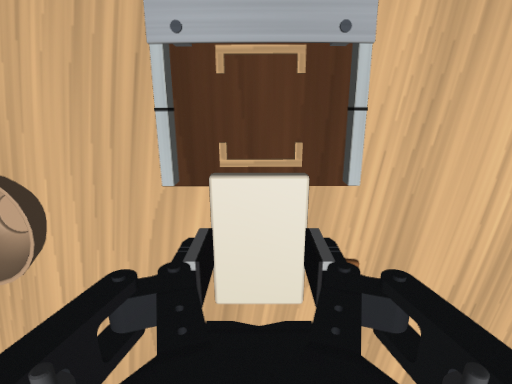

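```bash
python3 - <<'E'
from look import *
c=read_camera("wrist");o=get_obs();M=R.from_rotvec(o["orientation"]).as_matrix()
r,k,m=strips(c,(205,44,315,169));print(k,np.round(r[0],1),np.round(r[1],1),r[2],cv2.boxPoints(r).round(1).tolist())
p=o["eef_pos"]*1000;print(p.round(1))
n=np.array([*r[0],12.]);print("nest in tool",((n-p)@M).round(1))
for dz in (-.004,0,.004):
  im=c["img"];h=cv2.cvtColor(im,cv2.COLOR_RGB2HSV);mm=((h[...,1]<70)&(h[...,2]>150)).astype(np.uint8);mm=cv2.morphologyEx(mm,cv2.MORPH_OPEN,np.ones((3,3)))
  k=max((k for k in cv2.findContours(mm,cv2.RETR_EXTERNAL,cv2.CHAIN_APPROX_NONE)[0]),key=cv2.contourArea)
  q=cv2.minAreaRect((onplane(c,k.reshape(-1,2),p[2]/1000+.005+dz)[:,:2]*1000).astype(np.float32))
  t=np.array([*q[0],p[2]]);print("tile",dz,np.round(q[1],1),q[2],((t-p)@M).round(1))
E
```

```text
2 [585.5 -99.5] [68.9 93.1] 9.083842277526855 [[544.0999755859375, -59.0], [558.7999877929688, -150.89999389648438], [626.9000244140625, -140.0], [612.2000122070312, -48.20000076293945]]
[576.2 -29.9 108.8]
nest in tool [70.5  2.2 96.7]
tile -0.004 [51.1 76.1] 9.13491153717041 [-1.   0.6  0. ]
tile 0 [49.7 73.9] 9.13490104675293 [ 1.   0.6 -0. ]
tile 0.004 [48.2 71.8] 9.134894371032715 [ 3.   0.6 -0. ]
```

{"op": "servo_tool", "data": {"dp": [[3,0.1,0],[6,0.15,1],[6.9,0.15,4],[6.9,0.15,6],[6.9,0.15,7.2],[6.9,0.15,7.2],[6.9,0.15,7.2]], "rot": [[0,0,0],[0,0,0],[0,0,0],[0,0,0],[0,0,0],[0,0,0],[0,0,0]]}}

```text
clock: 5.27
eef_pos: [0.5857, -0.0973, 0.0366]
orientation: [-2.391, 2.033, 0.001]
force: [1.3, -0.3, 0.4]
opening: 0.048
```

```bash
python3 - <<'E'
from look import *
c=read_camera("wrist");s=read_camera("side");k=read_camera("scene");o=get_obs();print(o["clock"],o["eef_pos"].round(4),o["force"],o["opening"])
A=cv2.resize(c["img"][80:330,150:370],None,fx=2,fy=2)
B=cv2.resize(s["img"][150:210,200:275],None,fx=4,fy=4,interpolation=cv2.INTER_CUBIC)
D=cv2.resize(k["img"][225:325,165:265],None,fx=2.6,fy=2.6,interpolation=cv2.INTER_CUBIC)
O=np.zeros((500,740,3),np.uint8);O[:,:440]=A;O[:240,440:740]=B;O[240:,440:700]=D;save(O,"w6.png")
E
```

```text
5.4167 [ 0.587  -0.0974  0.0382] [-0.38756099  0.04958258 -0.01905982] 0.0478687144155714
```

View pics/w6.png

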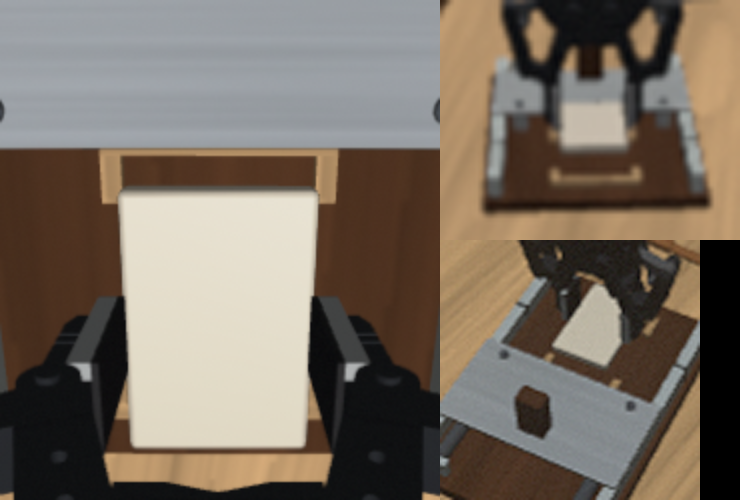

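```bash
python3 - <<'E'
from look import *
c=read_camera("wrist");o=get_obs();p=o["eef_pos"];M=R.from_rotvec(o["orientation"]).as_matrix()
u=150+219/2
f=lambda row,z:(((onplane(c,(u,row/2+80),z)[0]-p)@M)*1000).round(1)[:2]
zt=p[2]+.007
print("p",p,"tile far",f(191,zt),"near",f(446,zt),"strip far inner",f(156,.017),"outer far",f(150,.017),"near strip inner",f(418,.017),'board edge z12',f(453,.012))
E
```

```text
p [ 0.58689159 -0.09750712  0.03817239] tile far [38.3  0.9] near [-34.7   0.9] strip far inner [42.2  0.9] outer far [43.9  0.9] near strip inner [-45.3   1. ] board edge z12 [-63.1   1. ]
```

{"op": "servo_tool", "data": {"dp": [[0,0,0.6],[0,0,1.2],[0,0,1.7],[0,0,2.0],[0,0,2.2],[0,0,2.3],[0,0,2.3]], "rot": [[0,0,0],[0,0,0],[0,0,0],[0,0,0],[0,0,0],[0,0,0],[0,0,0]]}}

```text
clock: 6.05
eef_pos: [0.5869, -0.0975, 0.0148]
orientation: [-2.389, 2.033, -0.002]
force: [-0.2, 0.1, -0.9]
opening: 0.0484
```

```bash
cat > v7.py <<'E'
import sys
from look import *
c=read_camera("wrist");s=read_camera("side");k=read_camera("scene");o=get_obs();print(o["clock"],o["eef_pos"].round(4),o["force"].round(2),o["opening"])
A=cv2.resize(c["img"][80:330,150:370],None,fx=2,fy=2)
B=cv2.resize(s["img"][150:210,200:275],None,fx=4,fy=4,interpolation=cv2.INTER_CUBIC)
D=cv2.resize(k["img"][225:325,165:265],None,fx=2.6,fy=2.6,interpolation=cv2.INTER_CUBIC)
O=np.zeros((500,740,3),np.uint8);O[:,:440]=A;O[:240,440:740]=B;O[240:,440:700]=D;save(O,sys.argv[1])
E
python3 v7.py w7.png
```

```text
6.2 [ 0.5872 -0.0975  0.0154] [-0.48  0.16 -0.36] 0.04807067529953391
```

View pics/w7.png

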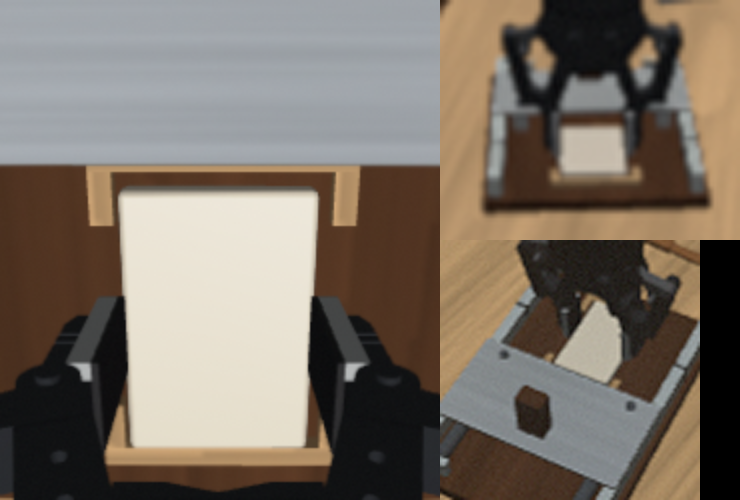

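```bash
python3 - <<'E'
from look import *
c=read_camera("wrist");o=get_obs();p=o["eef_pos"];M=R.from_rotvec(o["orientation"]).as_matrix()
f=lambda u,row,z:(((onplane(c,(150+u/2,row/2+80),z)[0]-p)@M)*1000).round(1)[:2]
zt=p[2]+.007
print(p,"tile far",f(219,191,zt),"near",f(219,446,zt),"far inner",f(219,171,.017),"near outer",f(219,465,.017),"L/R strip inner far",f(111,200,.017),f(334,200,.017),"tile far corners",f(120,200,zt),f(317,200,zt))
E
```

```text
[ 0.58721134 -0.09746023  0.01539526] tile far [38.4  1. ] near [-34.6   1. ] far inner [42.3  1. ] near outer [-45.4   1. ] L/R strip inner far [ 34.8 -26.4] [34.8 30.2] tile far corners [ 36.1 -23.2] [36.2 24.9]
```

{"op": "servo_tool", "data": {"dp": [[-0.03,0.1,0],[-0.03,0.1,0.06],[-0.03,0.1,0.12],[-0.03,0.1,0.16],[-0.03,0.1,0.18],[-0.03,0.1,0.18]], "rot": [[0,0,0],[0,0,0],[0,0,0],[0,0,0],[0,0,0],[0,0,0]]}}

```text
clock: 6.75
eef_pos: [0.5862, -0.0973, 0.0139]
orientation: [-2.388, 2.032, -0.004]
force: [-0.7, 0.4, 1.8]
opening: 0.0481
```

```bash
python3 v7.py w8.png
```

```text
6.9 [ 0.5862 -0.0973  0.0138] [-2.41  0.06  2.52] 0.04836220404970264
```

View pics/w8.png

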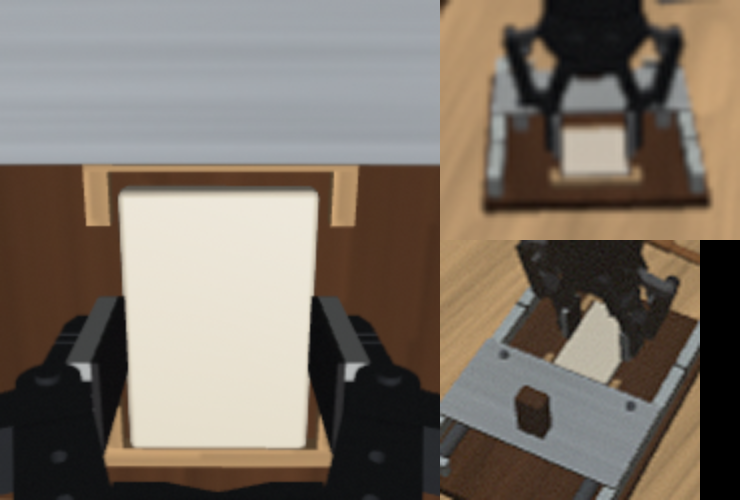

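{"op": "servo_tool", "data": {"dp": [[0,0,0],[0,0,0],[0,0,0],[0,0,0],[0,0,0],[0,0,0],[0,0,0]], "rot": [[0,0,0],[0,0,0],[0,0,0],[0,0,0],[0,0,0],[0,0,0],[0,0,0]], "fingers": 0.2}}

```text
clock: 7.48
eef_pos: [0.5862, -0.0973, 0.0138]
orientation: [-2.388, 2.032, -0.004]
force: [1.1, -0.3, -0.4]
opening: 0.0686
```

{"op": "servo_tool", "data": {"dp": [[0,0,-1],[0,0,-3],[0,0,-6],[0,0,-9],[0,0,-10],[0,0,-10]], "rot": [[0,0,0],[0,0,0],[0,0,0],[0,0,0],[0,0,0],[0,0,0]]}}

```text
clock: 7.98
eef_pos: [0.588, -0.0978, 0.1185]
orientation: [-2.385, 2.028, -0.014]
force: [-0.1, -0.5, -0.1]
opening: 0.0687
```

```bash
python3 v7.py w9.png; python3 - <<'E'
from look import *
c=read_camera("wrist");save(c["img"],"w9b.png");tile(c,.020)
r,k,m=strips(c,(205,124,315,270));print(k,np.round(r[0],1),np.round(r[1],1),r[2])
print(R.from_rotvec(get_obs()["orientation"]).as_matrix().round(4).tolist())
E
```

```text
8.1333 [ 0.585  -0.0975  0.1131] [-0.45  0.21 -0.22] 0.06827093022613967
pale (348, 218) 408.5 [504.2 -86.6] [ 9.8 41.6] 9.0
pale (170, 218) 418.0 [658.6 -61.7] [ 9.9 42.7] 9.29
pale (258, 189) 4567.5 [586.  -99.1] [49.  73.1] 9.15
pale (352, 165) 547.5 [ 511.7 -133.4] [ 9.8 44.3] 9.07
pale (166, 165) 543.5 [ 666.1 -108.3] [ 9.8 44.4] 9.27
pale (259, 69) 22579.5 [ 600.7 -193.4] [169.3 100.2] 9.02
3 [581.9 -82.4] [103.  121.6] 9.35155200958252
[[0.1601, -0.9871, 0.0032], [-0.9871, -0.1601, 0.0031], [-0.0026, -0.0037, -1.0]]
```

View pics/w9b.png

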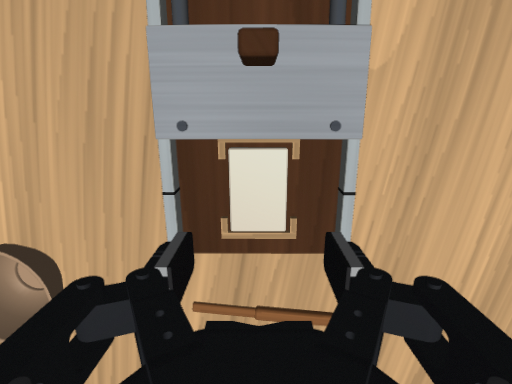

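```bash
python3 -c "
from rig import get_obs
o=get_obs();print(o['joints'].round(3),o['eef_pos'])"
```

```text
[ 0.096  0.397  0.004 -0.003 -1.175  0.065] [ 0.58475259 -0.09753178  0.11259296]
```

{"op": "servo_tool", "data": {"dp": [[1,0,0],[2,0,0],[3,0,0],[4,0,0],[5,0,0],[6,0,0],[7,0,0],[8,0,0],[9,0,0],[10,0,0],[10.7,0,0],[10.7,0,0],[10.7,0,0],[10.7,0,0],[10.7,0,0],[10.7,0,0]], "rot": [[0,0,7],[0,0,14],[0,0,21],[0,0,28],[0,0,35],[0,0,42],[0,0,49],[0,0,56],[0,0,63],[0,0,70],[0,0,77],[0,0,84],[0,0,90],[0,0,90],[0,0,90],[0,0,90]], "fingers": 0.4}}

```text
clock: 9.52
eef_pos: [0.6015, -0.203, 0.1116]
orientation: [-0.257, 3.129, 0.005]
force: [0.6, 0.9, 0.5]
opening: 0.0513
```

```bash
python3 - <<'E'
from look import *
c=read_camera("wrist");o=get_obs();M=R.from_rotvec(o["orientation"]).as_matrix();p=o["eef_pos"]
print(o["clock"],p.round(4),o["opening"],M.round(3).tolist(),o["joints"].round(2))
Y=np.array([-.159,.987,0]);h=np.array([.586,-.0992,.0755])-.105*Y
print("handle in tool mm",((h-p)@M*1000).round(1),"proj",proj(c,[h]));save(c["img"],"w10.png")
E
```

```text
9.5667 [ 0.6017 -0.203   0.1118] 0.051351714407365835 [[-0.987, -0.163, 0.002], [-0.163, 0.987, 0.003], [-0.003, 0.003, -1.0]] [-0.08  0.48  0.13 -0.   -1.22 -1.32]
handle in tool mm [-0.9 -0.1 36.3] proj [[258.19457475 219.56390422]]
```

View pics/w10.png

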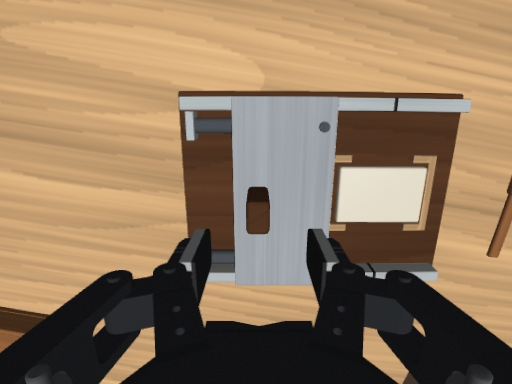

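{"op": "servo_tool", "data": {"dp": [[-0.1,0,2],[-0.1,0,4],[-0.1,0,5.5],[-0.1,0,6.3],[-0.1,0,6.5],[-0.1,0,6.5],[-0.1,0,6.5]], "rot": [[0,0,0],[0,0,0],[0,0,0],[0,0,0],[0,0,0],[0,0,0],[0,0,0]]}}

```text
clock: 10.15
eef_pos: [0.6035, -0.2028, 0.0479]
orientation: [-0.257, 3.127, 0.004]
force: [0.0, -0.2, 0.6]
opening: 0.0516
```

{"op": "servo_tool", "data": {"dp": [[0,0,0],[0,0,0],[0,0,0],[0,0,0],[0,0,0],[0,0,0],[0,0,0],[0,0,0]], "rot": [[0,0,0],[0,0,0],[0,0,0],[0,0,0],[0,0,0],[0,0,0],[0,0,0],[0,0,0]], "fingers": 1, "squeeze": 60}}

```text
clock: 10.82
eef_pos: [0.6041, -0.2032, 0.049]
orientation: [-0.257, 3.125, 0.002]
force: [-0.6, -0.7, 5.8]
opening: 0.0146
```

```bash
cat > v11.py <<'E'
import sys
from look import *
c=read_camera("wrist");s=read_camera("side");k=read_camera("scene");o=get_obs();print(o["clock"],o["eef_pos"].round(4),o["force"].round(2),o["opening"])
Y=np.array([-.159,.987,0]);h=np.array([.586,-.0992,.0755])-.105*Y
print("travel est mm",((o["eef_pos"]-h)@Y*1000).round(1), "toolY.Y",R.from_rotvec(o["orientation"]).as_matrix()[:,1]@Y)
B=cv2.resize(s["img"][150:210,200:275],None,fx=4,fy=4,interpolation=cv2.INTER_CUBIC)
D=cv2.resize(k["img"][225:345,145:280],None,fx=2.2,fy=2.2,interpolation=cv2.INTER_CUBIC)
O=np.zeros((510,720,3),np.uint8);O[:300,:400]=cv2.resize(c["img"],(400,300));O[:240,420:720]=B;O[246:246+D.shape[0],420:420+D.shape[1]]=D;save(O,sys.argv[1])
save(c["img"],"w"+sys.argv[1])
E
python3 v11.py 11.png
```

```text
10.9667 [ 0.6041 -0.2032  0.049 ] [-0.59 -1.36  5.67] 0.014803990015731856
travel est mm -0.6 toolY.Y 0.9997140155884094
```

View pics/11.png

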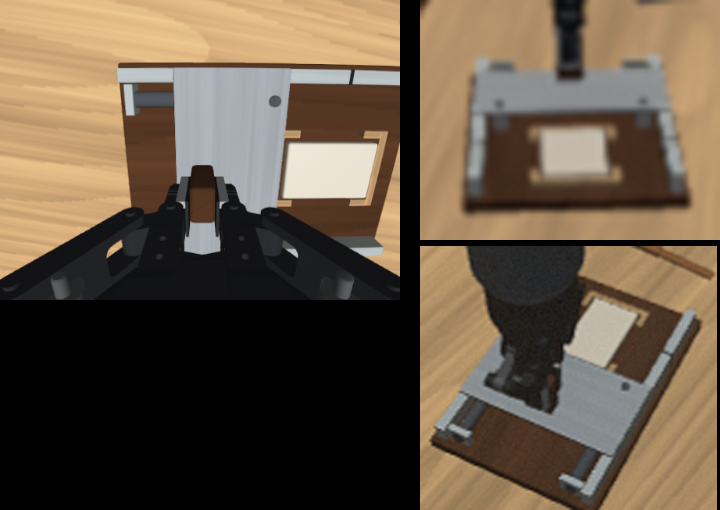

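{"op": "servo_tool", "data": {"dp": [[0,0.4,-0.05],[0,0.9,-0.05],[0,1.5,-0.05],[0,2.1,-0.05],[0,2.7,-0.05],[0,3.3,-0.05],[0,3.8,-0.05],[0,4.2,-0.05],[0,4.4,-0.05],[0,4.5,-0.05],[0,4.5,-0.05],[0,4.5,-0.05],[0,4.5,-0.05]], "rot": [[0,0,0],[0,0,0],[0,0,0],[0,0,0],[0,0,0],[0,0,0],[0,0,0],[0,0,0],[0,0,0],[0,0,0],[0,0,0],[0,0,0],[0,0,0]]}}

```text
clock: 12.05
eef_pos: [0.597, -0.1597, 0.0491]
orientation: [-0.258, 3.125, -0.001]
force: [4.3, -7.5, -4.6]
opening: 0.0148
```

```bash
python3 v11.py 12.png
```

```text
12.2 [ 0.597  -0.1597  0.0491] [ 4.57 -7.61 -4.45] 0.014512078899734746
travel est mm 43.5 toolY.Y 0.9997134871632993
```

View pics/w12.png

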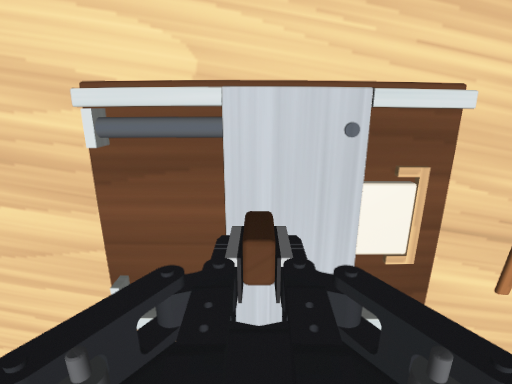

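View pics/12.png

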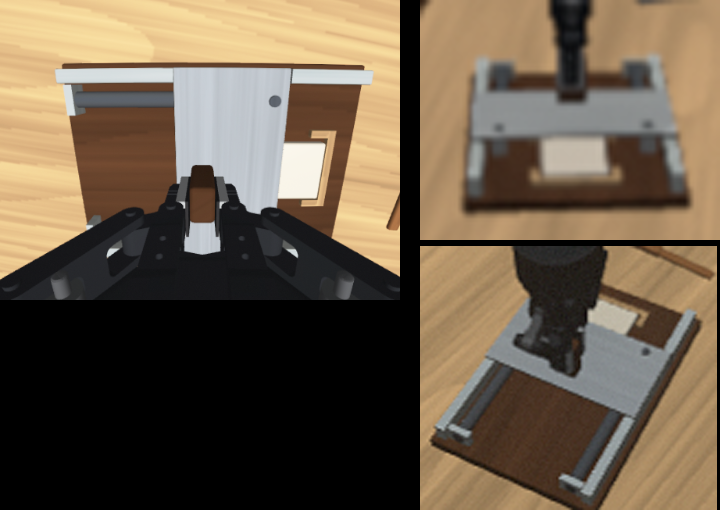

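```bash
python3 - <<'E'
from look import *
c=read_camera("wrist");o=get_obs();Y=np.array([-.1587,.9873,0])
im=c["img"];print(o["clock"],o["eef_pos"],o["qd"].round(4))
for r in (95,98,101): print(r,im[r,362:382].astype(int).mean(1).round().tolist())
for r in (110,120): print(r,im[r,358:382].astype(int).mean(1).round().tolist())
save(cv2.resize(im[75:140,320:420],None,fx=7,fy=7,interpolation=cv2.INTER_CUBIC),"w13.png")
E
```

```text
12.25 [ 0.59701906 -0.15969918  0.049049  ] [ 0.0005  0.0013 -0.0008 -0.0013  0.0013  0.0002]
95 [192.0, 195.0, 199.0, 204.0, 204.0, 202.0, 199.0, 199.0, 200.0, 192.0, 138.0, 56.0, 140.0, 217.0, 217.0, 216.0, 216.0, 216.0, 217.0, 217.0]
98 [192.0, 196.0, 200.0, 205.0, 202.0, 200.0, 199.0, 199.0, 198.0, 185.0, 101.0, 94.0, 189.0, 219.0, 218.0, 218.0, 218.0, 218.0, 218.0, 219.0]
101 [192.0, 197.0, 202.0, 204.0, 202.0, 200.0, 199.0, 198.0, 198.0, 176.0, 35.0, 110.0, 220.0, 221.0, 220.0, 220.0, 221.0, 220.0, 220.0, 220.0]
110 [192.0, 191.0, 191.0, 192.0, 196.0, 201.0, 203.0, 201.0, 200.0, 200.0, 198.0, 199.0, 186.0, 58.0, 70.0, 71.0, 70.0, 70.0, 70.0, 71.0, 71.0, 70.0, 71.0, 70.0]
120 [191.0, 191.0, 192.0, 195.0, 200.0, 202.0, 202.0, 201.0, 200.0, 198.0, 199.0, 186.0, 82.0, 68.0, 67.0, 67.0, 68.0, 68.0, 67.0, 67.0, 68.0, 67.0, 68.0, 68.0]
```

View pics/w13.png

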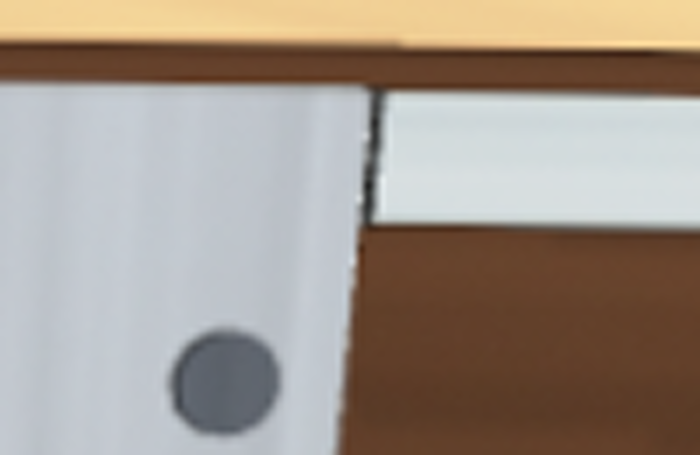

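```bash
python3 - <<'E'
from look import *
c=read_camera("wrist");Y=np.array([-.1587,.9873,0])
f=lambda u,v,z:round(float(onplane(c,(u,v),z)[0]@Y*1000),2)
print("edge",f(371.6,98,.0335),"mark right end",f(373.6,98,.0292), "tile far edge",f(415,215,.02))
E
```

```text
edge -192.81 mark right end -190.09 tile far edge -151.16
```

{"op": "servo_tool", "data": {"dp": [[0,0.12,0.02],[0,0.14,0.02],[0,0.14,0.02],[0,0.14,0.02],[0,0.14,0.02],[0,0.14,0.02]], "rot": [[0,0,0],[0,0,0],[0,0,0],[0,0,0],[0,0,0],[0,0,0]]}}

```text
clock: 12.8
eef_pos: [0.597, -0.1595, 0.0491]
orientation: [-0.258, 3.125, -0.004]
force: [3.9, -8.2, -2.3]
opening: 0.0149
```

```bash
python3 v11.py 14.png; python3 - <<'E'
from look import *
c=read_camera("wrist");Y=np.array([-.1587,.9873,0]);X=np.array([.9873,.1587,0]);im=c["img"]
print(get_obs()["clock"],get_obs()["eef_pos"],get_obs()["qd"].round(4))
for r in (95,98,101): print(r,im[r,362:382].astype(int).mean(1).round().tolist())
save(cv2.resize(im[75:290,320:450],None,fx=2.7,fy=2.7,interpolation=cv2.INTER_CUBIC),"w15.png")
E
```

```text
12.95 [ 0.597  -0.1596  0.049 ] [ 1.78 -8.48 -1.95] 0.014518016483311351
travel est mm 43.6 toolY.Y 0.9997084992484595
13.0 [ 0.59702771 -0.1595402   0.04902711] [-0.0009 -0.0014  0.0006 -0.0001  0.0002  0.0002]
95 [192.0, 194.0, 198.0, 203.0, 203.0, 201.0, 199.0, 199.0, 200.0, 198.0, 166.0, 57.0, 140.0, 216.0, 217.0, 217.0, 216.0, 216.0, 216.0, 216.0]
98 [192.0, 194.0, 199.0, 203.0, 202.0, 201.0, 199.0, 199.0, 199.0, 191.0, 133.0, 95.0, 188.0, 219.0, 219.0, 219.0, 218.0, 219.0, 218.0, 218.0]
101 [192.0, 195.0, 199.0, 203.0, 201.0, 200.0, 199.0, 199.0, 198.0, 183.0, 71.0, 110.0, 220.0, 220.0, 220.0, 221.0, 221.0, 220.0, 220.0, 220.0]
```

View pics/w15.png

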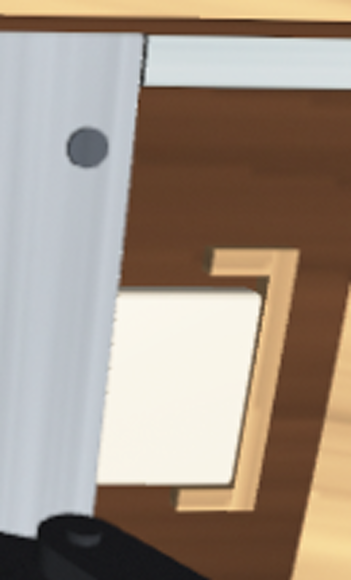

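{"op": "servo_tool", "data": {"dp": [[0,0.15,0.02],[0,0.25,0.02],[0,0.25,0.02],[0,0.25,0.02],[0,0.25,0.02],[0,0.25,0.02],[0,0.25,0.02],[0,0.25,0.02]], "rot": [[0,0,0],[0,0,0],[0,0,0],[0,0,0],[0,0,0],[0,0,0],[0,0,0],[0,0,0]]}}

```text
clock: 13.67
eef_pos: [0.5968, -0.1582, 0.0491]
orientation: [-0.257, 3.125, -0.008]
force: [3.3, -8.3, -1.6]
opening: 0.0149
```

```bash
python3 v11.py 16.png; python3 - <<'E'
from look import *
c=read_camera("wrist");Y=np.array([-.1587,.9873,0]);im=c["img"];o=get_obs()
print(o["clock"],o["eef_pos"],o["force"],o["qd"].round(4))
for r in (95,98,101): print(r,im[r,362:382].astype(int).mean(1).round().tolist())
E
```

```text
13.8167 [ 0.5968 -0.1582  0.049 ] [ 2.   -7.85 -1.63] 0.01512034074997268
travel est mm 45.0 toolY.Y 0.9996996515634108
13.8667 [ 0.59680725 -0.15824512  0.04903901] [ 1.99195885 -7.84217313 -1.44373401] [ 0.0014 -0.0005  0.0009 -0.0014  0.0023 -0.0004]
95 [193.0, 194.0, 198.0, 203.0, 204.0, 203.0, 201.0, 200.0, 200.0, 198.0, 195.0, 209.0, 217.0, 217.0, 217.0, 217.0, 217.0, 217.0, 217.0, 217.0]
98 [193.0, 195.0, 199.0, 204.0, 204.0, 202.0, 200.0, 200.0, 200.0, 203.0, 215.0, 220.0, 220.0, 219.0, 219.0, 219.0, 219.0, 219.0, 219.0, 219.0]
101 [193.0, 195.0, 200.0, 205.0, 204.0, 201.0, 200.0, 200.0, 200.0, 197.0, 197.0, 221.0, 221.0, 221.0, 221.0, 221.0, 221.0, 221.0, 221.0, 221.0]
```

View pics/16.png

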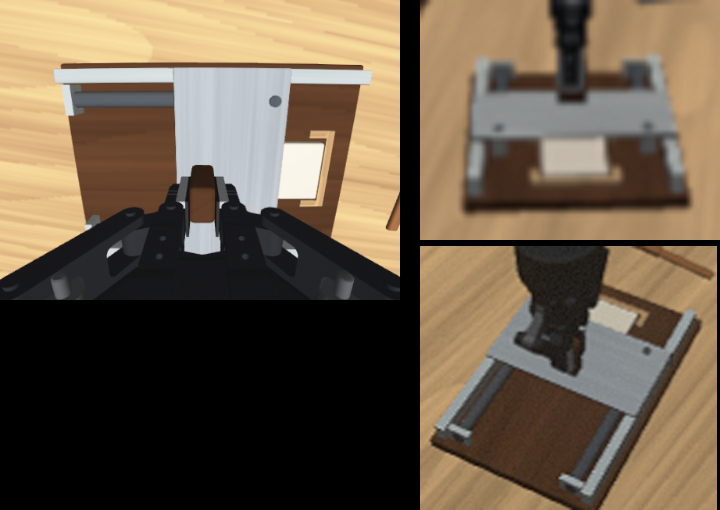

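```bash
python3 -c "
from rig import *
print(close_job());o=get_obs();print(o['clock'],o['eef_pos'],o['force'])"
```

```text
the job is handed in; nothing more can be done
None
the job is handed in; nothing more can be done
```

The oblong pale tile is lying flat in the nest, let go, and the mask is held at about half travel with the fingers pinching its handle. I handed the job in at about 13.9 s. The hand-in gave no verdict.

- **Tile:** it was set down on the nest floor (about 2 N of contact) with the mask still parked. The wrist camera then put it at (586.0, -99.1) mm. The nest centre it had measured earlier was about (585.5, -99.6) mm, so the tile is within about 1 mm, with an angle difference of under 0.2°.
- **Mask:** by tool position the travel is 45.0 to 45.6 mm. The last force reading was about 8 N along the slide against 8.5 N expected, and the arm was still. In the last pictures the front edge just covers the rail mark I could see. That fits half travel, because the raised plate hides about 2 mm beyond its edge from that angle.
- **Other things on the bench:** I did not deliberately touch any of them, but I did not measure their positions again at the end.

**Checks that disagreed:**
- The scene and side cameras put the nest about 2 to 3 mm farther in +x than the wrist camera did. I aligned by the wrist camera, which saw both tile and nest.
- Just before the last push, at about 43.5 mm travel, a rough check against the tile's far edge gave only about 41 mm. I trusted the rail mark, tool travel and force instead, and did not repeat that check afterwards.

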